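# Reset the brim-curve gauge with one stroke

### The job

Reset the brim-curve gauge: with a fingertip (the gripper closed), stroke along its curved row of five orange keys, starting at the end where the whitish triangular piece of chalk lies in front of the gauge and finishing at the end with the brown block of beeswax, so that each key in turn goes down home to its stop. Do it as one gentle stroke that follows the curve, staying down close over the row until all five are down, then move clear; do not lift or shove the gauge, and leave everything else alone.

Things in the scene. Friction and masses are not known exactly. Their poses are not given: they have to be found in the camera images.
- gauge: brim-curve gauge: loose grey metal block, 72 (its x) x 200 (its y) x 46 mm tall, about 1.6 kg; origin at the centre of its underside; its x points away from the robot, its y to the left (turned by up to 0.4 rad). Five orange keys stand out of its flat top in a curved row along its length: an arc of 180 mm radius that bulges towards the robot, keys 36 mm apart
- key_1_top (a point): crown of orange key 1 (the leftmost), at (5, 70) mm in the gauge's x, y. The key shows as a low hump, 22 mm wide across the row and rounded along it (22 mm radius), so that a fingertip sliding along the row at the home height pushes it down. Crown 52 to 53.5 mm above the bench at the start, 47.5 mm when home
- key_1 (a joint): how far key 1 is pushed down, m: 0 fully up, 0.006 home on its stop; 0 to 0.0015 at the start. It moves straight down against about 2.5 N of friction, has no spring and stays where it is left
- key_2_top (a point): crown of orange key 2, at (-5, 36) mm in the gauge's x, y. The key shows as a low hump, 22 mm wide across the row and rounded along it (22 mm radius), so that a fingertip sliding along the row at the home height pushes it down. Crown 52 to 53.5 mm above the bench at the start, 47.5 mm when home
- key_2 (a joint): how far key 2 is pushed down, m: 0 fully up, 0.006 home on its stop; 0 to 0.0015 at the start. It moves straight down against about 2.5 N of friction, has no spring and stays where it is left
- key_3_top (a point): crown of orange key 3, at (-9, 0) mm in the gauge's x, y. The key shows as a low hump, 22 mm wide across the row and rounded along it (22 mm radius), so that a fingertip sliding along the row at the home height pushes it down. Crown 52 to 53.5 mm above the bench at the start, 47.5 mm when home
- key_3 (a joint): how far key 3 is pushed down, m: 0 fully up, 0.006 home on its stop; 0 to 0.0015 at the start. It moves straight down against about 2.5 N of friction, has no spring and stays where it is left
- key_4_top (a point): crown of orange key 4, at (-5, -36) mm in the gauge's x, y. The key shows as a low hump, 22 mm wide across the row and rounded along it (22 mm radius), so that a fingertip sliding along the row at the home height pushes it down. Crown 52 to 53.5 mm above the bench at the start, 47.5 mm when home
- key_4 (a joint): how far key 4 is pushed down, m: 0 fully up, 0.006 home on its stop; 0 to 0.0015 at the start. It moves straight down against about 2.5 N of friction, has no spring and stays where it is left
- key_5_top (a point): crown of orange key 5 (the rightmost), at (5, -70) mm in the gauge's x, y. The key shows as a low hump, 22 mm wide across the row and rounded along it (22 mm radius), so that a fingertip sliding along the row at the home height pushes it down. Crown 52 to 53.5 mm above the bench at the start, 47.5 mm when home
- key_5 (a joint): how far key 5 is pushed down, m: 0 fully up, 0.006 home on its stop; 0 to 0.0015 at the start. It moves straight down against about 2.5 N of friction, has no spring and stays where it is left
- chalk_mid (a point): whitish (very pale blue) triangular piece of tailor's chalk, 37 x 38 x 8 mm; point half-way up its middle; loose; lies in front of one end (on the robot's side) of the gauge, about 70 mm in front of the block's middle line and 70 mm from its middle along it (either end: chalk and beeswax may be swapped)
- beeswax_mid (a point): golden brown block of beeswax, 33 x 46 x 17 mm; point half-way up its middle; loose; lies in front of one end (on the robot's side) of the gauge, about 70 mm in front of the block's middle line and 70 mm from its middle along it (either end: chalk and beeswax may be swapped)
- lidded_jar_mid (a point): clear jar with orange lid, 64 mm dia., 72 mm tall, to the left of the gauge; point half-way up its middle; loose
- glue_bottle_mid (a point): white glue bottle with red spout, 47 mm dia., 135 mm tall, to the right; point half-way up its middle; loose
- clip_clamp_mid (a point): blue and white spring clip, 22 x 83 x 28 mm, to the left of the gauge; point half-way up its middle; loose
- tape_measure_mid (a point): rolled yellow tape measure, 55 mm dia., 16 mm tall, on the pale mat to the right; point half-way up its middle; loose
- thread_spool_2_mid (a point): spool of navy blue thread, 24 mm dia., 46 mm tall, on the mat; point half-way up its middle; loose
- ribbon_bobbin_mid (a point): flat ribbon bobbin, 60 mm dia., 26 mm tall, on the mat; point half-way up its middle; loose
Things that resemble listed ones, but are neither listed nor needed, are in the scene too. Of the things that look like the part that bears chalk_mid, take the one that is farthest to the robot's left at the start.

How it is judged (in metres and radians):
On the way, in this order (a step that is already met when the one before it is completed fails the run):
1. the first key, counted from the chalk's end, is pushed down to within 2 mm of its stop (((horizontal distance between chalk_mid and key_1_top below 0.1 m and value of joint key_1 above 0.004 m) or (not (horizontal distance between chalk_mid and key_1_top below 0.1 m) and value of joint key_5 above 0.004 m))).
2. the second key, counted from the chalk's end, is pushed down to within 2 mm of its stop (((horizontal distance between chalk_mid and key_1_top below 0.1 m and value of joint key_2 above 0.004 m) or (not (horizontal distance between chalk_mid and key_1_top below 0.1 m) and value of joint key_4 above 0.004 m))).
3. the third key, counted from the chalk's end, is pushed down to within 2 mm of its stop (((horizontal distance between chalk_mid and key_1_top below 0.1 m and value of joint key_3 above 0.004 m) or (not (horizontal distance between chalk_mid and key_1_top below 0.1 m) and value of joint key_3 above 0.004 m))).
4. the fourth key, counted from the chalk's end, is pushed down to within 2 mm of its stop (((horizontal distance between chalk_mid and key_1_top below 0.1 m and value of joint key_4 above 0.004 m) or (not (horizontal distance between chalk_mid and key_1_top below 0.1 m) and value of joint key_2 above 0.004 m))).
5. the fifth key, counted from the chalk's end, is pushed down to within 2 mm of its stop (((horizontal distance between chalk_mid and key_1_top below 0.1 m and value of joint key_5 above 0.004 m) or (not (horizontal distance between chalk_mid and key_1_top below 0.1 m) and value of joint key_1 above 0.004 m))).
At the end, for the whole second after the job is handed in: all five keys are within 2 mm of their stops; the gauge stands flat and at rest within 25 mm of where it was; the chalk, beeswax, clip, jar and other things are within 20 mm of where they were (value of joint each of key_1, key_2, key_3, key_4, key_5 above 0.004 m and distance of gauge from where it was at the start of the episode below 0.025 m and linear speed of gauge below 0.02 m/s and angle between gauge's own z axis and vertical below 0.05 rad and distance of each of chalk_mid, beeswax_mid, lidded_jar_mid, glue_bottle_mid, clip_clamp_mid, tape_measure_mid, thread_spool_2_mid, ribbon_bobbin_mid from where it was at the start of the episode below 0.02 m); the robot touches nothing.
It fails at once if the fingers lifted away from the row (about 25 mm or more above the keys) while only some of the keys were down (value of joint any of key_1, key_2, key_3, key_4, key_5 above 0.004 m and value of joint any of key_1, key_2, key_3, key_4, key_5 below 0.004 m and height (world z) of the grasp point above 0.095 m).
It fails at once if the gauge was pressed hard (over 40 N) (contact force between any of the fingers, the arm and gauge above 40 N).
It fails at once if the gauge was lifted 10 mm, tipped or shoved 25 mm (height (world z) of gauge above 0.01 m or angle between gauge's own z axis and vertical above 0.1 rad or distance of gauge from where it was at the start of the episode above 0.025 m).
It fails at once if something else was moved 20 mm (not (distance of each of chalk_mid, beeswax_mid, lidded_jar_mid, glue_bottle_mid, clip_clamp_mid, tape_measure_mid, thread_spool_2_mid, ribbon_bobbin_mid from where it was at the start of the episode below 0.02 m)).
It also fails if it takes over 35 s, if anything falls off the work surface, if the arm or the gripper's body presses on something with over 40 N, if the wrist force passes 120 N, or if a joint passes its speed limit or range.

### The arm

A 6-joint arm with a two-finger parallel gripper is mounted at the origin on a cart in front of the work surface, level with it; the furniture and walls round the work are solid. World frame = base frame: x ahead of the robot, y to its left, z up, the work surface at z = 0. Lengths are in mm, angles in rad, forces in N, time in s.
With the tool pointing down it reaches from about 325 to 875 mm from the base axis. Payload 4.4 kg.
Tool frame: the origin (TCP) lies midway between the tips of the shut fingers; the grasp point (between the pads) lies robot.grip_point_offset behind it (robot.grip_point_offset is the distance from the TCP to the grasp point, in mm); z points along the fingers, y is the line along which they close (so a half turn about z gives the same grasp; the last joint's range is limited). The gripper opens to 85 mm and grips with 20 to 120 N. Pads are 22 mm wide; open, the fingers measure 114 mm over their backs; the gripper's body (76 mm by 85 mm) begins 54 mm behind the grasp point. The pads swing forward as they close: fully open they stand 13 mm farther back than shut.
Start: joints at [1.04, 0.207, 1.542, -0, 1.393, -0.15], TCP at [213.182, 534.023, 231.282] pointing down, gripper open.
Joint ranges: [-2.73, 2.73], [-0.86, 2.22], [0.23, 2.46], [-1.11, 4.25], [0.08, 2.63], [-2.82, 2.82]. Speed limits (rad/s): [2.79, 2.79, 3.14, 3.14, 3.14, 3.14].

### API

Orientations are given as a unit quaternion [w, x, y, z].
In Python, from plant import get_obs, grab_frame, calibration, robot gives the robot as it stands.
- The arm moves only by the shell command python3 -m crank 'ROWS' [OPENING] [FORCE]. ROWS is JSON, a list that holds one entry, the list of rows, each a list of 6 numbers: the shift along the tool's x, y, z in mm, then the turn, a rotation vector about the tool's x, y, z in rad. A call has 1 to 12 rows; each row is the pose to reach, as a shift and turn from the pose commanded when the call began, along the tool's axes at that moment; what a row does not reach only later rows make up. A row lasts 1/10 s, in which the tool goes at most 50 mm and 8.59 degrees, less where a joint would pass 70% of its speed; a pose out of reach is approached as far as the arm can. A call with a gripper value outside its range is refused whole. OPENING is the opening, from 0 (shut) to 1 (fully open), set as the call begins (- or left out, the last holds). The fingers move at their own pace and stop on an object; FORCE is the grip in N (left out, the last holds). Time passes only in rows, so rows that repeat a pose let the fingers close. It gives the time, the measured TCP pose, the force and the opening at its end, in the units of the state.
- get_obs(): the state, without advancing time (a new reading comes with each control period).
- grab_frame(name): name is "scene" or "top" or "wrist"; returns the picture (400x640x3 uint8, blue, green, red); there is no depth.
- calibration(name): a dict with "fovy" (degrees; the focal length in pixels is half the picture's height over the tangent of half this angle, whatever the lens; pixels are square), "cx", "cy" (the principal point, pixels), "view" (4x4, takes a point from world to camera coordinates); the wrist camera has in their place "mount" (4x4, takes a point from camera to tool coordinates, whose origin is the TCP and whose axes are the flange's). Camera axes: x right, y up, looking along -z (the intrinsics and any distortion apply to the point x, -y, -z); pixel columns grow to the right and rows downward; lengths in mm; the calibration is good to about 2 mm. A picture is of the moment at which its call begins: read the wrist's pose just before it. calibration takes no time and is no camera call.
- robot.job_done(): hands the job in, once; it reports no verdict.
The state is a dict: "t": time; "joint_positions": joint angles; "dq": joint speeds; "joint_efforts": joint torques, N m; "ee_pos": TCP position; "eef_rot": TCP orientation; "contact_force": force on the tool from outside, world axes, zero at the start; "wrist_torque": the same for the moment, N m; "opening": finger opening in mm.
Only numpy, scipy, OpenCV 4.12 (cv2) and the standard library are available. Lean on these libraries where they do the work, as an engineer would, in place of code of your own. Each camera call takes 0.05 s, during which the arm holds its last target. There are 200 camera calls.

## Working session

There is one attempt and no reset: what is moved stays moved. The work goes in short steps, Python scripts to look and compute and a shell command to move; the robot and the scene stay as the last step left them, time stands still between calls to the robot, and variables do not carry over. Pictures are saved under pics/ and viewed, on a budget of 10 in all, crops included, one or two more only if the job needs it, and the job is handed in when it is done.

```bash
mkdir -p pics; ls; python3 - <<'E'
from plant import get_obs, grab_frame, calibration, robot
import cv2
print(get_obs(), robot.grip_point_offset)
for n in("top","scene"):
    cv2.imwrite(f"pics/{n}1.png",grab_frame(n)); print(n,calibration(n))
print(calibration("wrist"))
E
```

```text
pics
{'t': 0.0, 'joint_positions': array([ 1.04051518e+00,  2.07466153e-01,  1.54296487e+00, -1.29968547e-05,
        1.39346851e+00, -1.50504455e-01]), 'dq': array([ 0.00141087, -0.00039487, -0.0002174 ,  0.0014776 ,  0.00032271,
        0.00114207]), 'joint_efforts': array([-3.63613453e-04, -3.83030963e+01, -2.91598392e+01, -1.96667579e-04,
        1.06233018e-02,  4.36866458e-05]), 'ee_pos': array([212.79122976, 533.36563934, 230.0943625 ]), 'eef_rot': array([-3.79055662e-04,  1.88747990e-01,  9.82024880e-01, -1.08939334e-03]), 'contact_force': array([-0.91891091, -0.49005051, -0.17020289]), 'wrist_torque': array([ 0.01574929,  0.00869471, -0.03290366]), 'opening': 85.05716013436128} 18.700000000000003
top {'fovy': 42.31175096464689, 'cx': 324.706661135795, 'cy': 204.20106937552373, 'view': array([[ 9.74692118e-03, -9.99928615e-01,  6.91099254e-03,
        -1.82764183e+01],
       [ 9.95370878e-01,  1.03628730e-02,  9.55480323e-02,
        -5.47081768e+02],
       [-9.56128294e-02,  5.94770157e-03,  9.95400830e-01,
        -1.35220695e+03],
       [ 0.00000000e+00,  0.00000000e+00
[... 212 characters left out ...]
9364315e+02],
       [ 3.71342971e-01,  2.14549418e-01,  9.03367558e-01,
        -2.52218158e+02],
       [-7.99360291e-01, -4.21099730e-01,  4.28600213e-01,
        -1.03642506e+03],
       [ 0.00000000e+00,  0.00000000e+00,  0.00000000e+00,
         1.00000000e+00]])}
{'fovy': 69.20787167649944, 'cx': 321.79304913103397, 'cy': 197.9366123020229, 'mount': array([[ 1.09226023e-03,  9.65259993e-01,  2.61289022e-01,
         6.51713553e+01],
       [ 9.99999269e-01, -1.18983397e-03,  2.15239398e-04,
        -4.09590630e-01],
       [ 5.18652533e-04,  2.61288596e-01, -9.65260587e-01,
        -1.43416628e+02],
       [ 0.00000000e+00,  0.00000000e+00,  0.00000000e+00,
         1.00000000e+00]])}
```

View pics/top1.png

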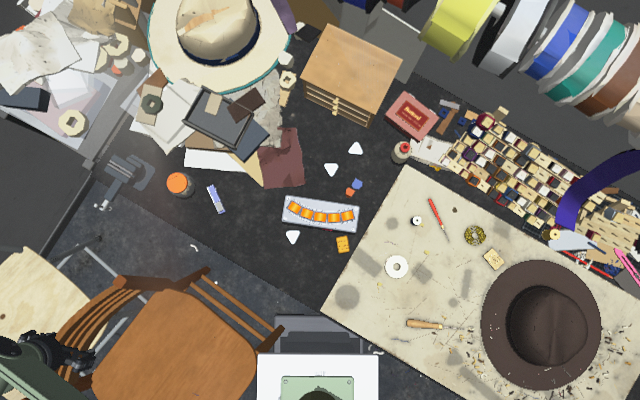

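View pics/scene1.png

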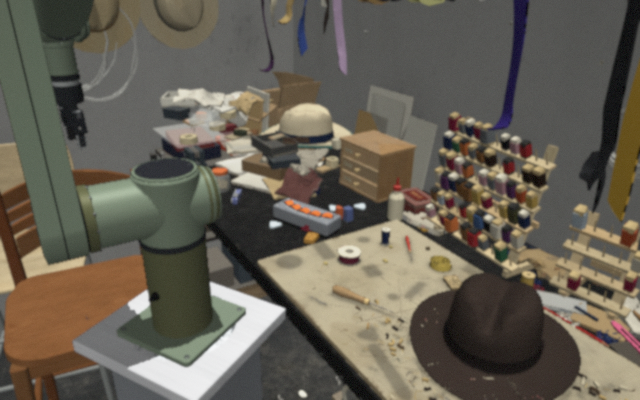

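The top view shows the gauge at about (320,214), tilted. The leftmost white triangle is at (292,237), in front of the gauge's left end, and the beeswax is at (343,244) by the right end. So the stroke runs from key 1 to key 5. Next I'll measure the keys.

```bash
cat > h.py <<'E'
import numpy as np, cv2
from plant import get_obs, grab_frame, calibration
from scipy.spatial.transform import Rotation as R
def cam(n,o=None):
    c=calibration(n); f=200/np.tan(np.radians(c["fovy"]/2))
    if n=="wrist":
        T=np.eye(4); q=o["eef_rot"]; T[:3,:3]=R.from_quat([q[1],q[2],q[3],q[0]]).as_matrix(); T[:3,3]=o["ee_pos"]
        M=T@c["mount"]
    else: M=np.linalg.inv(c["view"])
    return M,f,c["cx"],c["cy"]
def ray(n,uv,z,o=None):
    M,f,cx,cy=cam(n,o); uv=np.atleast_2d(uv)
    d=np.c_[(uv[:,0]-cx)/f,-(uv[:,1]-cy)/f,-np.ones(len(uv))]@M[:3,:3].T
    p=M[:3,3]; return p+d*((z-p[2])/d[:,2])[:,None]
KEYS=np.array([[5,70],[-5,36],[-9,0],[-5,-36],[5,-70.]])
def fit(P):  # P 5x2 world key points in order 1..5 -> origin, yaw
    a=KEYS-KEYS.mean(0); b=P-P.mean(0)
    yaw=np.arctan2((a[:,0]*b[:,1]-a[:,1]*b[:,0]).sum(),(a*b).sum())
    r=np.array([[np.cos(yaw),-np.sin(yaw)],[np.sin(yaw),np.cos(yaw)]])
    o=P.mean(0)-r@KEYS.mean(0); res=P-(KEYS@r.T+o)
    return o,yaw,res
def comps(m,amin=15):
    n,l,s,c=cv2.connectedComponentsWithStats(m.astype(np.uint8))
    return [(c[i],s[i]) for i in range(1,n) if s[i][4]>=amin]
E
python3 - <<'E'
from h import *
im=cv2.imread("pics/top1.png"); hsv=cv2.cvtColor(im,cv2.COLOR_BGR2HSV)
m=cv2.inRange(hsv,(8,150,130),(28,255,255)); m[:190]=0;m[236:]=0;m[:,:275]=0;m[:,365:]=0
P=[]
for c,s in sorted(comps(m),key=lambda t:t[0][0]):
    w=ray("top",c,50)[0];P.append(w[:2]);print(c.round(1),s,w.round(1))
if len(P)==5:print(fit(np.array(P)))
for nm,c,z in(("chalk",(292,237),4),("wax",(343,244),8)):print(nm,ray("top",c,z).round(1))
cv2.imwrite("pics/c1.png",cv2.resize(im[180:260,265:375],None,fx=6,fy=6))
E
```

```text
[294.1 207.2] [288 202  13  12  89] [536.2  67.3  50. ]
[306.4 213.2] [301 208  12  11  90] [520.8  35.   50. ]
[319.6 216.8] [314 213  12   9  91] [5.118e+02 3.000e-01 5.000e+01]
[333.4 217.5] [328 214  12   8  95] [510.4 -35.8  50. ]
[346.9 215.4] [341 211  13  10  93] [516.2 -70.9  50. ]
[349.4 192.2] [346 190   9   6  43] [577.4 -77.3  50. ]
chalk [[459.7  74.3   4. ]]
wax [[442.2 -63.    8. ]]
```

View pics/c1.png

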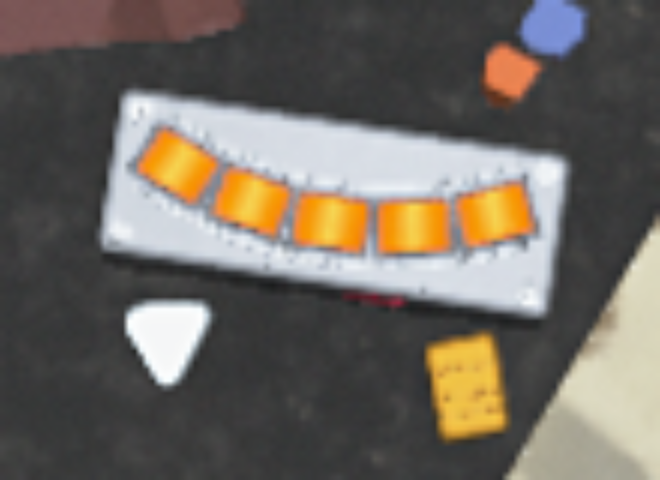

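Five keys were found at the right spacing. I'll shut the gripper and go above the gauge, forward first to keep clear of the chair, then take one close look.

```bash
cat >> h.py <<'E'
def shift(o,p):
    q=o["eef_rot"]; return R.from_quat([q[1],q[2],q[3],q[0]]).inv().apply(np.array(p)-o["ee_pos"]).round(1)
def toolyaw(o):
    q=o["eef_rot"]; y=R.from_quat([q[1],q[2],q[3],q[0]]).as_matrix()[:,1]; return np.arctan2(-y[0],y[1])
E
python3 - <<'E'
from h import *
P=np.array([[536.2,67.3],[520.8,35],[511.8,.3],[510.4,-35.8],[516.2,-70.9]])
f=fit(P);print(f)
o=get_obs();print(toolyaw(o))
for p in((420,440,260),(470,250,260),(520,0,200)):print(shift(o,p))
E
```

```text
(array([520.86134413,  -1.07848226]), np.float64(-0.14409943156551838), array([[ 0.33838997, -0.17800557],
       [-0.28281111, -0.26640669],
       [-0.15462346,  0.08607098],
       [-0.34352086,  0.18735867],
       [ 0.44256546,  0.17098262]]))
-0.3797886044259824
[-227.   -10.   -29.8]
[-343.9 -167.9  -29.5]
[-483.1 -381.5   30.9]
```

```bash
python3 -m crank '[[[-40,0,-20,0,0,0],[-80,0,-30,0,0,0],[-120,-5,-30,0,0,0],[-160,-8,-30,0,0,0],[-200,-10,-30,0,0,0],[-227,-10,-30,0,0,0],[-250,-45,-30,0,0,0],[-275,-80,-30,0,0,0],[-305,-115,-30,0,0,0],[-344,-150,-30,0,0,0],[-344,-168,-30,0,0,0],[-344,-168,-30,0,0,0]]]' 0 20 && python3 - <<'E'
from h import *
o=get_obs();print(o["ee_pos"],toolyaw(o),shift(o,(520,0,200)))
E
```

```text
t: 1.3
ee_pos: [470.2, 247.8, 260.6]
eef_rot: [-0.001, 0.191, 0.982, -0.001]
contact_force: [-0.8, 1.4, -0.1]
opening: -0.3
[470.22562347 247.81595521 260.61934362] -0.3840828197437513 [-139.1 -211.    60.8]
```

```bash
python3 -m crank '[[[-25,-35,10,0,0,-0.04],[-50,-70,20,0,0,-0.08],[-75,-110,30,0,0,-0.12],[-100,-150,40,0,0,-0.16],[-120,-180,50,0,0,-0.2],[-139,-211,61,0,0,-0.24],[-139,-211,61,0,0,-0.24],[-139,-211,61,0,0,-0.24],[-139,-211,61,0,0,-0.24]]]' && python3 - <<'E'
from h import *
o=get_obs();im=grab_frame("wrist");cv2.imwrite("pics/w1.png",im)
print(o["ee_pos"],toolyaw(o),o["contact_force"])
hsv=cv2.cvtColor(im,cv2.COLOR_BGR2HSV)
m=cv2.inRange(hsv,(8,150,130),(28,255,255))
for c,s in sorted(comps(m,200),key=lambda t:t[0][0]):
    print(c.round(1),s,ray("wrist",c,50,o)[0].round(1))
E
```

```text
t: 2.2
ee_pos: [521.4, 4.4, 200.4]
eef_rot: [0.0, 0.069, 0.998, 0.0]
contact_force: [-0.2, -0.1, 0.1]
opening: 0.1
[521.38099646   4.42382643 200.40308391] -0.13847025255393614 [-0.21351635 -0.10354162  0.146574  ]
[247.4 189.9] [231 176  33  28 576] [516.1 -73.7  50. ]
[249.2 115.2] [ 231   93   37   46 1065] [442.9 -56.8  50. ]
[253.6 245.7] [243 237  21  18 274] [579.  -79.8  50. ]
[279.9 180.2] [264 168  32  25 604] [510.7 -38.3  50. ]
[314. 177.] [300 167  29  22 608] [512.2  -3.   50. ]
[348.4 180.5] [333 168  32  25 576] [520.6  31.7  50. ]
[380.5 190.5] [365 177  32  27 542] [535.8  63.7  50. ]
```

View pics/w1.png

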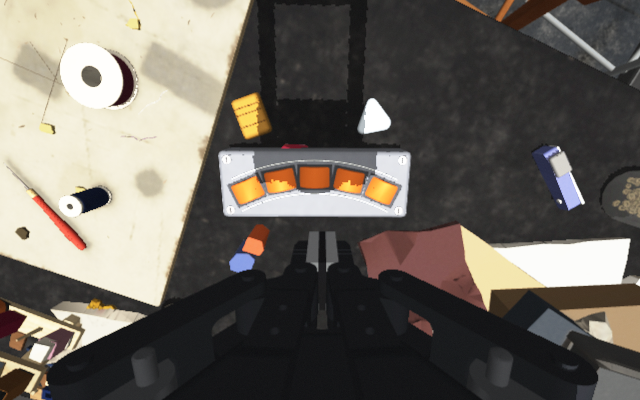

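```bash
python3 -m crank '[[[0,0,0,0,0,0],[0,0,0,0,0,0]]]' && cat >> h.py <<'E'
O=np.array([520.8,-2.6]); YAW=-0.143
def g2w(x,y,z):
    c,s=np.cos(YAW),np.sin(YAW); return np.array([O[0]+c*x-s*y,O[1]+s*x+c*y,z])
def w2g(p):
    d=np.array(p[:2])-O; c,s=np.cos(YAW),np.sin(YAW); return np.array([c*d[0]+s*d[1],-s*d[0]+c*d[1],p[2]]).round(1)
E
python3 - <<'E'
from h import *
o=get_obs();print(o["ee_pos"],toolyaw(o),w2g(o["ee_pos"]))
print(shift(o,g2w(5,72,70)))
E
```

```text
t: 2.45
ee_pos: [521.4, 4.0, 200.7]
eef_rot: [0.0, 0.069, 0.998, 0.0]
contact_force: [0.8, 0.6, 0.4]
opening: -0.3
[521.38623835   4.00959812 200.70036847] -0.13810728727923766 [ -0.4   6.6 200.7]
[ -5.6  65.3 130.7]
```

```bash
python3 -m crank '[[[-5,35,20,0,0,0],[-5.5,65,50,0,0,0],[-5.5,65,80,0,0,0],[-5.5,65,105,0,0,0],[-5.5,65,120,0,0,0],[-5.5,65,130,0,0,0],[-5.5,65,130,0,0,0],[-5.5,65,130,0,0,0],[-5.5,65,130,0,0,0]]]' && python3 - <<'E'
from h import *
o=get_obs();im=grab_frame("wrist");cv2.imwrite("pics/w2.png",im)
print(o["ee_pos"],w2g(o["ee_pos"]),o["contact_force"])
s=grab_frame("scene");cv2.imwrite("pics/s2.png",cv2.resize(s[150:270,220:380],None,fx=5,fy=5,interpolation=cv2.INTER_CUBIC))
E
```

```text
t: 3.35
ee_pos: [537.0, 66.6, 71.7]
eef_rot: [0.001, 0.07, 0.998, 0.0]
contact_force: [0.3, 0.3, 0.4]
opening: 0.1
[536.9828211   66.55317391  71.66598881] [ 6.2 70.8 71.7] [0.28159373 0.27510013 0.39729852]
```

View pics/w2.png

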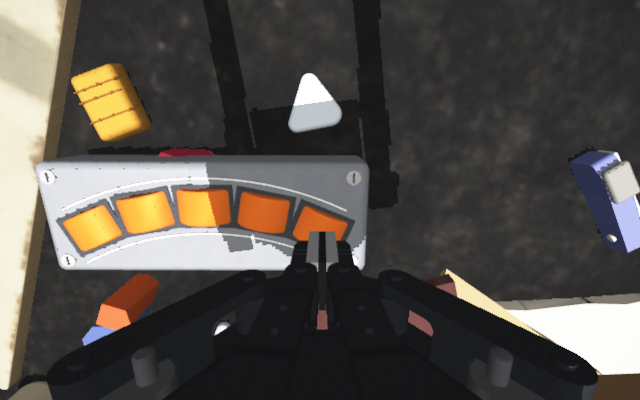

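The fingertip at (322,240) sits over key 1. I'll descend slowly and watch the force.

```bash
python3 -m crank '[[[0,0,8,0,0,0],[0,0,14,0,0,0],[0,0,17,0,0,0],[0,0,18.5,0,0,0],[0,0,19.5,0,0,0],[0,0,20,0,0,0]]]'; python3 -m crank '[[[0,0,0.5,0,0,0],[0,0,1,0,0,0],[0,0,1,0,0,0]]]'; python3 -m crank '[[[0,0,0.5,0,0,0],[0,0,1,0,0,0],[0,0,1,0,0,0]]]'
```

```text
t: 4.05
ee_pos: [535.3, 66.6, 50.2]
eef_rot: [-0.001, 0.07, 0.998, -0.0]
contact_force: [-2.4, -0.3, 2.7]
opening: -0.2
t: 4.35
ee_pos: [535.8, 66.6, 49.3]
eef_rot: [0.0, 0.07, 0.998, -0.0]
contact_force: [-1.7, 0.5, 0.5]
opening: -0.3
t: 4.65
ee_pos: [535.9, 66.6, 48.3]
eef_rot: [0.0, 0.07, 0.998, 0.0]
contact_force: [-1.2, 0.4, 1.6]
opening: 0.1
```

```bash
python3 -m crank '[[[0,0,0.25,0,0,0],[0,0,0.5,0,0,0],[0,0,0.5,0,0,0]]]'; python3 -m crank '[[[0,0,0.25,0,0,0],[0,0,0.5,0,0,0],[0,0,0.5,0,0,0]]]'
```

```text
t: 4.95
ee_pos: [535.9, 66.6, 47.8]
eef_rot: [0.0, 0.07, 0.998, 0.0]
contact_force: [-0.5, 0.6, 1.1]
opening: 0.1
t: 5.25
ee_pos: [535.9, 66.6, 47.5]
eef_rot: [0.0, 0.07, 0.998, 0.0]
contact_force: [-2.1, -0.6, 4.3]
opening: 0.0
```

```bash
python3 -m crank '[[[0,0,0.2,0,0,0],[0,0,0.4,0,0,0],[0,0,0.4,0,0,0]]]'
```

```text
t: 5.55
ee_pos: [535.9, 66.6, 47.5]
eef_rot: [0.0, 0.07, 0.998, -0.0]
contact_force: [-3.1, -0.3, 6.8]
opening: 0.0
```

Key 1 is at its stop: measured z stays at 47.5 mm, which matches the given home height, while the force rises. Now I'll stroke along the arc at this height.

```bash
python3 -m crank '[[[1.3,-4,0,0,0,0],[2.9,-8,0,0,0,0],[4.3,-12,0,0,0,0],[5.6,-16,0,0,0,0],[6.8,-20,0,0,0,0],[8,-24,0,0,0,0],[9,-28,0,0,0,0],[9.9,-32,0,0,0,0],[10.7,-36,0,0,0,0],[11.5,-40,0,0,0,0],[12.1,-44,0,0,0,0],[12.7,-48,0,0,0,0]]]'; python3 - <<'E'
from h import *
o=get_obs();print(w2g(o["ee_pos"]))
cv2.imwrite("pics/w3.png",grab_frame("wrist"))
E
```

```text
t: 6.75
ee_pos: [515.9, 20.0, 46.7]
eef_rot: [-0.0, 0.07, 0.998, -0.001]
contact_force: [-0.4, 0.3, 0.6]
opening: -0.1
[-8.1 21.6 46.7]
```

View pics/w3.png

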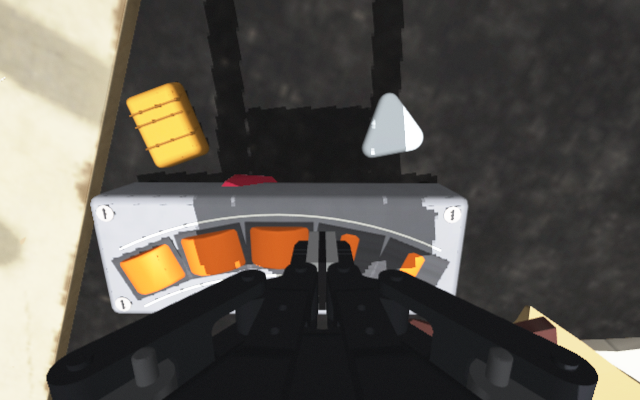

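The tip at (322,255) is in the gap past key 2, on the row, and the gauge has not moved. I'll continue, easing up 0.3 mm.

```bash
python3 -m crank '[[[0.4,-4,-0.3,0,0,0],[0.8,-8,-0.3,0,0,0],[1.1,-12,-0.3,0,0,0],[1.3,-16,-0.3,0,0,0],[1.4,-20,-0.3,0,0,0],[1.4,-24,-0.3,0,0,0],[1.3,-28,-0.3,0,0,0],[1.2,-32,-0.3,0,0,0],[0.9,-36,-0.3,0,0,0],[0.6,-40,-0.3,0,0,0],[0.1,-44,-0.3,0,0,0],[-0.4,-48,-0.3,0,0,0]]]'; python3 -m crank '[[[-0.6,-4,0,0,0,0],[-1.3,-8,0,0,0,0],[-2.1,-12,0,0,0,0],[-3,-16,0,0,0,0],[-4,-20,0,0,0,0],[-5.2,-24,0,0,0,0],[-6.3,-28,0,0,0,0],[-7.6,-32,0,0,0,0],[-9,-36,0,0,0,0],[-10.5,-40,0,0,0,0],[-12.1,-44,0,0,0,0],[-13.4,-47,0,0,0,0]]]';  python3 -m crank '[[[0,0,0,0,0,0],[0,0,0,0,0,0]]]'; python3 - <<'E'
from h import *
o=get_obs();print(w2g(o["ee_pos"]))
cv2.imwrite("pics/w4.png",grab_frame("wrist"))
E
```

```text
t: 8.0
ee_pos: [509.3, -26.4, 46.6]
eef_rot: [-0.001, 0.07, 0.998, 0.001]
contact_force: [-0.0, 3.6, 3.7]
opening: -0.1
t: 9.2
ee_pos: [517.0, -75.4, 47.5]
eef_rot: [-0.0, 0.07, 0.998, 0.0]
contact_force: [-0.6, 4.6, 6.2]
opening: 0.0
t: 9.4
ee_pos: [517.2, -75.9, 47.5]
eef_rot: [0.0, 0.07, 0.998, -0.0]
contact_force: [-1.4, 0.8, 5.6]
opening: -0.1
[  6.9 -73.   47.5]
```

View pics/w4.png

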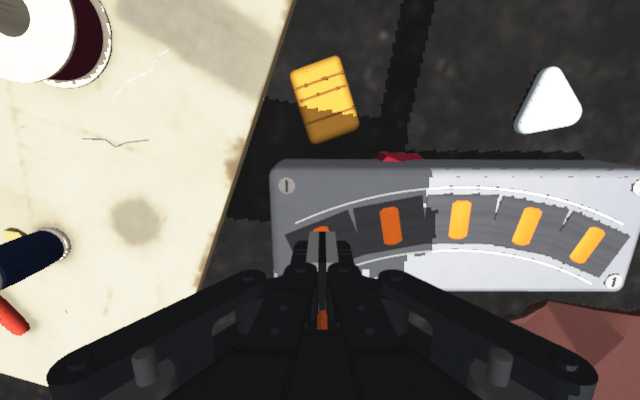

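Keys 1–4 show equal narrow strips, so they are home. The tip holds key 5 at the same 47.5 mm stop height. I'll lift 18 mm, still under the lift limit, and shift sideways for a look at key 5.

```bash
python3 -m crank '[[[0,0,-3,0,0,0],[0,0,-8,0,0,0],[0,0,-14,0,0,0],[0,0,-18,0,0,0],[-15,0,-18,0,0,0],[-30,0,-18,0,0,0],[-35,0,-18,0,0,0],[-35,0,-18,0,0,0],[-35,0,-18,0,0,0]]]'; python3 - <<'E'
from h import *
o=get_obs();im=grab_frame("wrist");cv2.imwrite("pics/w5.png",im)
hsv=cv2.cvtColor(im,cv2.COLOR_BGR2HSV)
m=cv2.inRange(hsv,(5,150,90),(28,255,255))
for c,s in sorted(comps(m,60),key=lambda t:t[0][0]): print(c.round(1),s,ray("wrist",c,47.5,o)[0].round(1))
E
```

```text
t: 10.35
ee_pos: [550.8, -79.9, 64.9]
eef_rot: [-0.001, 0.07, 0.998, 0.0]
contact_force: [0.0, 0.6, -0.6]
opening: -0.5
[ 54.2 358.9] [ 46 352  17  16 127] [ 615.8 -272.3   47.5]
[322.9  43.8] [ 290    0   67   90 4070] [449.8 -65.8  47.5]
[323.6 175.4] [310 157  28  38 636] [516.3 -74.6  47.5]
[385.7 156.8] [375 138  22  39 667] [510.7 -39.1  47.5]
[451.1 150.4] [441 131  21  39 645] [512.2  -3.2  47.5]
[514.8 157.2] [501 138  28  39 644] [520.8  31.6  47.5]
[572.4 176.2] [556 158  33  37 614] [536.1  64.1  47.5]
```

View pics/w5.png

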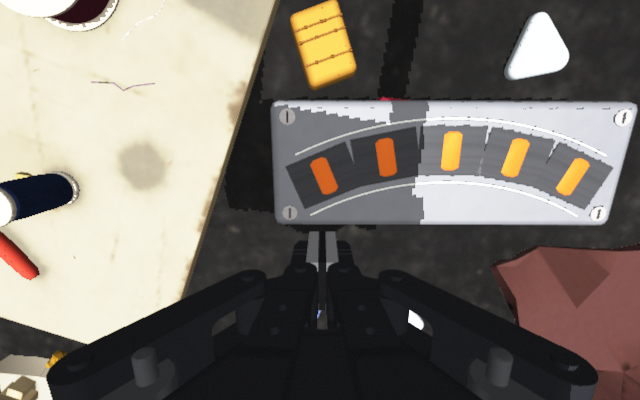

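All five show equal strips (614–667 px) and the gauge is within 1 mm of where it was. I'll move straight up and hand in.

```bash
python3 -m crank '[[[0,0,-25,0,0,0],[0,0,-55,0,0,0],[0,0,-90,0,0,0],[0,0,-120,0,0,0],[0,0,-130,0,0,0],[0,0,-130,0,0,0],[0,0,-130,0,0,0]]]'; python3 - <<'E'
from plant import robot; print(robot.job_done())
E
```

```text
t: 11.1
ee_pos: [550.3, -79.7, 193.5]
eef_rot: [-0.001, 0.07, 0.998, 0.0]
contact_force: [-0.6, -0.3, -0.9]
opening: -0.1
the job is handed in; nothing more can be done
None
```

All five keys look fully down, and I handed the job in at about 11 s, well inside the 35 s limit. No verdict was reported.

- **Stroke:** The chalk lay at the left end, so I pressed key 1 to its stop with the gripper shut. I then followed the 180 mm arc to key 5 at about 47 mm and lifted straight up.
- **Forces:** The highest reading was about 7 N, but I only read the force at the end of each call, so a brief peak in between would not show.
- **Keys:** The close-up taken just after the stroke shows five equal exposed strips. At both end keys the tip stopped at 47.5 mm, the given home height.
- **Gauge and other things:** The key positions measured within 1 mm of those before the stroke, so the gauge stayed put. The chalk and beeswax look undisturbed, though I did not re-measure them or anything else.
- **Disagreement:** The top and wrist cameras differed by about 3 mm in y, mostly along the row. I used the average, and it had no visible effect.

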